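Hang the vial caddy on the twin pins

ROBOT

A 7-joint arm with a two-finger parallel gripper is mounted at the origin on the work surface. World frame = base frame: x ahead of the robot, y to its left, z up, the work surface at z = 0. Lengths are in mm, angles in degrees, forces in N, time in s.
With the tool pointing down it reaches from about 425 to 950 mm from the base axis. Payload 4.7 kg.
Tool frame: the origin (TCP) lies on the centre line of the jaws, within the pads' length; the fingertips stand ahead of it and the grasp point (between the pads) lies 11 mm behind it (r.tips_ahead is the z of the fingertips in the tool frame, in mm); z points along the fingers, y is the line along which they close (so a half turn about z gives the same grasp; the last joint's range is limited). The gripper opens to 87 mm and grips with 3 to 60 N. Pads are 19 mm wide; open, the fingers measure 117 mm over their backs; the gripper's body (75 mm by 190 mm) begins 51 mm behind the grasp point.
Start: joints at [-68.291, 26.849, -2.785, 87.806, 1.381, 65.374, -4.715], TCP at [267.661, 619.682, 230.573] pointing down, gripper open.
Joint ranges: [-148.3, 148.3], [-19.14, 114.17], [-79.39, 73.82], [5.75, 140.21], [-59.74, 239.74], [12.07, 113.84], [-152.46, 152.46]. Speed limits (degrees/s): [147.25, 147.25, 180, 180, 180, 180, 180].

INTERFACE

Orientations are given as [roll, pitch, yaw] about the fixed x, y, z axes, in that order (R = Rz(yaw) Ry(pitch) Rx(roll)).
In Python, from bench import r gives the robot as it stands.
- The arm moves only by the tool send_rows, never from a script. Its argument "deltas" is a list of rows, each an object with "jaw": the gripper's target within -1 to 1 (fully open at 1, half-way at 0, shut at -1); "translation": the shift along the tool's x, y, z in cm, a list of three; "dr": the turn, a rotation vector about the tool's x, y, z in degrees, a list of three. In form: [{"jaw": jaw, "translation": [x, y, z], "dr": [ax, ay, az]}, ...]. A call has 1 to 8 rows; each row shifts and turns the commanded pose from where the row before left it, along the tool's axes as they then stand; what a row does not reach is not made up. A row lasts 1/12 s, in which the tool goes at most 41.7 mm and 7.16 degrees, less where a joint would pass 70% of its speed; a pose out of reach is approached as far as the arm can. A call with a gripper value outside its range is refused whole. The fingers move at their own pace and stop on an object; "newtons" is the grip in N (left out, the last holds). Time passes only in rows, so rows that do not move let the fingers close. It gives the time, the measured TCP pose, the force, the opening and the grip force at its end, in the units of the state.
- r.observe(): the state, without advancing time (a new reading comes with each control period).
- r.camera(name): name is "side" or "top" or "wrist"; returns the picture (420x560x3 uint8, red, green, blue); there is no depth.
- r.calibration(name): a dict with "mtx" (3x3 intrinsics, pixels), "dist_coeffs" ([k1, k2, p1, p2, k3] as OpenCV has them; the pictures are not rectified), "rvec" (rotation vector, rad) and "tvec" (3), from world to camera coordinates, as OpenCV has them; the wrist camera has in their place "T_tool_cam" (4x4, takes a point from camera to tool coordinates, whose origin is the TCP and whose axes are the flange's). Camera axes: x right, y down, z forward; pixel columns grow to the right and rows downward; lengths in mm; the calibration is good to about 2 mm. A picture is of the moment at which its call begins: read the wrist's pose just before it. calibration takes no time and is no camera call.
- r.finish_job(): hands the job in; it is judged then, once.
The state is a dict: "time_s": time; "joints": joint angles; "joint_vel": joint speeds; "effort": joint torques, N m; "tool_pos": TCP position; "tool_rot": TCP orientation; "contact_force": force on the tool from outside, world axes, zero at the start; "ft_torque": the same for the moment, N m; "opening": opening from 0.0 (shut) to 1.0 (fully open); "gripper_force": force on a finger pad.
Only numpy, scipy, OpenCV 4.12 (cv2) and the standard library are available. Lean on these libraries where they do the work, as an engineer would, in place of code of your own. Each camera call takes 0.05 s, during which the arm holds its last target. There are 200 camera calls.

TASK

Hang the white vial caddy on the grey panel (it has a blue handle to lift it by): push it onto the two brass pins, so that each pin goes through one of the holes in its back plate, fully home with the back plate close against the panel, then let go. Leave the foam block, the tip box and the spray bottle where they are.

Things in the scene. Friction and masses are not known exactly. Their poses are not given: they have to be found in the camera images.
- caddy_grip (a point): centre of the blue handle of the loose caddy (0.2 to 0.4 kg). Caddy axes: x along its width, y from its front to its back plate, z up. The handle is an upright block 24 mm wide (x), 26 mm deep (y), 36 mm high, free on both x sides; this point is 113 mm above the caddy's underside. At the start the caddy stands on the bench, its y axis within 40 degrees of world +y
- caddy_base (a point): centre of the caddy's underside, straight below caddy_grip. White tray 130 x 66 x 34 mm high with four short vials fixed in it (tops 42 mm up), reaching 35 mm to -y, and a thin rib up to the handle. At its back an upright white plate 160 mm wide, 5 mm thick, from 1 to 121 mm above the underside; its flat rear face lies 35 mm to +y of this point
- hole_near (a point): centre of the hole at the caddy's -x end (the end nearer the robot once it hangs), mid-way through the 5 mm back plate: a through hole of 15 mm diameter along y. From caddy_grip it is at -65, +32.5, -8 mm in the caddy's axes
- hole_far (a point): the same for the hole at the +x end: from caddy_grip +65, +32.5, -8 mm
- pin_near (a point): where the axis of the brass pin nearer the robot meets the front face of the fixed grey panel. Panel axes: x along the panel, y into the panel, z up. The pin is 8 mm in diameter with a round end and slants 12 degrees upward: it runs from this point along (0, -0.978, 0.208) and ends 25 mm away. The bench is 160 to 190 mm below. Hung, the hole centres rest 3 to 4 mm below the pin axes
- pin_far (a point): the same for the other pin, 130 mm along the panel's +x from pin_near
- panel_top (a point): middle of the panel's top edge on its front face, half-way between the pins and 25 mm above their roots. The upright panel is 260 mm wide and 16 mm thick, with two posts on its back; its face (-y) looks within 20 degrees of world -y. It does not move
- foam_mid (a point): bystander, leave alone: white foam block 70 x 170 x 42 mm carrying two blue-capped tubes up to 132 mm high; the point is its centre
- tip_box_mid (a point): bystander, leave alone: clear box with red rack, 90 x 125 x 74 mm; the point is its centre
- spray_mid (a point): bystander, leave alone: teal spray bottle 68 mm in diameter, 192 mm high; the point is on its axis 70 mm above the bench
Things that resemble listed ones, but are neither listed nor needed, are in the scene too. Leave any black or orange look-alike of the part that bears caddy_grip alone.

How it is judged (in metres and radians):
At the end, for the whole second after the job is handed in: The caddy hangs on both pins, released: the centre of each hole is within 12 mm of the root of its own pin (fully home it is about 5 mm), which only a pin through the hole allows (distance between hole_near and pin_near below 0.012 m and distance between hole_far and pin_far below 0.012 m); the robot touches nothing.
It fails at once if the foam block is shifted by more than 30 mm or tipped (distance of foam_mid from where it was at the start of the episode above 0.03 m or angle between foam_mid's own z axis and vertical above 0.4 rad).
It fails at once if the tip box is shifted by more than 30 mm or tipped (distance of tip_box_mid from where it was at the start of the episode above 0.03 m or angle between tip_box_mid's own z axis and vertical above 0.4 rad).
It fails at once if the spray bottle is shifted by more than 30 mm or tipped (distance of spray_mid from where it was at the start of the episode above 0.03 m or angle between spray_mid's own z axis and vertical above 0.4 rad).
It also fails if it takes over 38 s, if anything falls off the work surface, if the arm or the gripper's body presses on something with over 40 N, if the wrist force passes 120 N, or if a joint passes its speed limit or range.

## Working session

There is one attempt and no reset: what is moved stays moved. The work goes in short steps, Python scripts to look and compute and a tool call to move; the robot and the scene stay as the last step left them, time stands still between calls to the robot, and variables do not carry over. Pictures are saved under pics/ and viewed, at most 10 in all, crops included, and the job is handed in when it is done.

Besides the shell and the picture viewer there is one more tool, called by a JSON object that holds its "method" and its "body", one argument or row to a line. send_rows: Moves the arm, as the interface text tells. Its arguments: {"type":"object","properties":{"deltas":{"type":"array"},"newtons":{"type":"number"}},"required":["deltas"]}

```bash
mkdir -p pics; cat > h.py <<'E'
import numpy as np, cv2
from scipy.spatial.transform import Rotation as R
from bench import r
def snap(n,f):
    im=r.camera(n); cv2.imwrite(f,im[:,:,::-1]); return im
def ray(n,px,T=None):
    c=r.calibration(n); K=np.array(c["mtx"]);d=np.array(c["dist_coeffs"])
    u=cv2.undistortPoints(np.array([[px]],float),K,d)[0,0]; v=np.array([u[0],u[1],1])
    if n=="wrist":
        M=T@np.array(c["T_tool_cam"]); return M[:3,3],M[:3,:3]@v
    Rm=cv2.Rodrigues(np.array(c["rvec"],float))[0]; t=np.array(c["tvec"],float).ravel()
    return -Rm.T@t,Rm.T@v
def atz(n,px,z,T=None):
    o,v=ray(n,px,T); return o+v*(z-o[2])/v[2]
def tri(obs):
    A=np.zeros((3,3));b=np.zeros(3)
    for n,px,*T in obs:
        o,v=ray(n,px,*T); v=v/np.linalg.norm(v);P=np.eye(3)-np.outer(v,v);A+=P;b+=P@o
    p=np.linalg.solve(A,b)
    res=[]
    for n,px,*T in obs:
        o,v=ray(n,px,*T); v=v/np.linalg.norm(v); res.append(np.linalg.norm(np.cross(p-o,v)))
    return p,np.round(res,1)
def toolT():
    s=r.observe(); T=np.eye(4);T[:3,:3]=R.from_euler('xyz',s["tool_rot"],degrees=True).as_matrix();T[:3,3]=s["tool_pos"];return T
E
python3 - <<'E'
from h import *
print(r.observe(),r.tips_ahead)
for n in("side","top"):
    snap(n,f"pics/{n}0.png"); print(n,ray(n,(280,210)))
E
```

```text
{'time_s': 0.0, 'joints': array([-68.28961426,  26.89797734,  -2.78392903,  87.87506054,
         1.38199422,  65.37403101,  -4.71278995]), 'joint_vel': array([-0.03208049, -0.07989458, -0.04179743, -0.01252604, -0.03601835,
        0.00346294, -0.00830034]), 'effort': array([-2.44425219e-04, -5.07979774e+01, -8.07768689e-02, -2.36150676e+01,
       -6.12893561e-02,  3.79745476e-02,  1.86584084e-04]), 'tool_pos': array([267.4741743 , 619.09932144, 229.48162432]), 'tool_rot': array([-1.79886656e+02,  5.40078743e-03,  1.56638425e+02]), 'contact_force': array([ 0.29629304,  0.4382617 , -0.10080568]), 'ft_torque': array([-0.02590539,  0.00705998, -0.02828429]), 'gripper_force': 0.0, 'opening': 1.0000250715912857} 8.0
side (array([ 414.2465127 , -802.20887585,  725.73335959]), array([ 0.11769794,  0.8176519 , -0.56393805]))
top (array([ 438.06637268,   78.40872903, 1203.63106093]), array([ 0.1176214 ,  0.01526138, -0.99309966]))
```

View pics/side0.png

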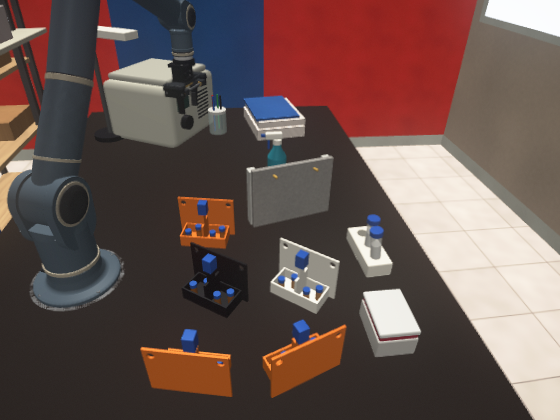

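View pics/top0.png

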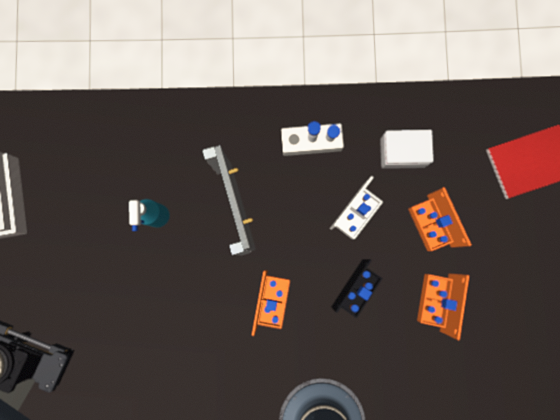

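The side view shows the white caddy near (302,275) and the panel near (290,190). In the top view the caddy is near (358,208) and the panel pins are near (233,171) and (248,221).

```bash
python3 - <<'E'
from h import *
s=cv2.imread("pics/side0.png");t=cv2.imread("pics/top0.png")
def c(i,x,y):
    o=cv2.resize(i[y:y+75,x:x+100],(400,300),interpolation=cv2.INTER_CUBIC)
    for k in range(0,100,20): cv2.putText(o,str(x+k),(k*4,10),0,.35,(0,255,255));cv2.line(o,(k*4,12),(k*4,18),(0,255,255))
    for k in range(0,75,15): cv2.putText(o,str(y+k),(0,k*4+4),0,.35,(0,255,255))
    return o
cv2.imwrite("pics/m.png",np.vstack([np.hstack([c(t,310,170),c(t,190,155)]),np.hstack([c(s,255,235),c(s,240,152)])]))
E
```

```text
(no output)
```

View pics/m.png

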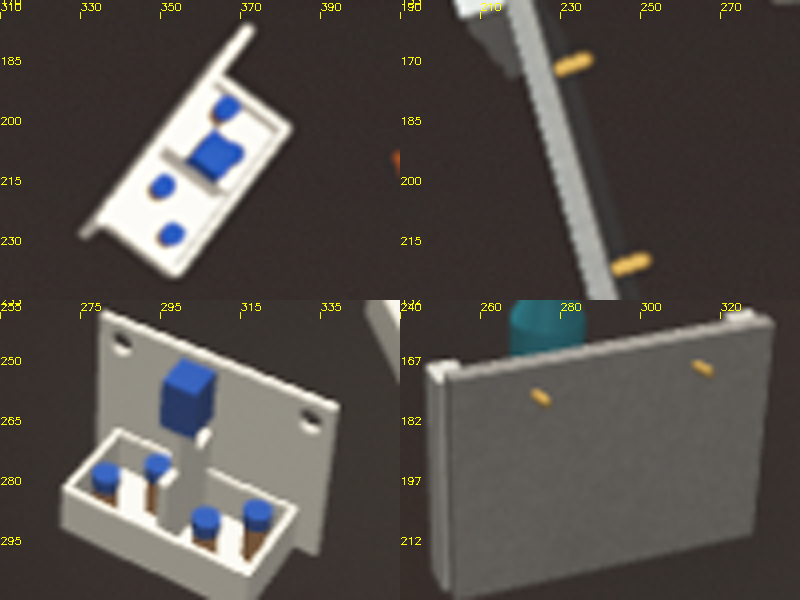

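Crop readings. In the top view, the plate's top edge runs from (372,177) to (331,229) and the handle top is at (363.7,208.7). The pin roots are at (229.2,172.5) and (243.2,222), with tips at (238,169.5) and (252.5,220). In the side view, the handle top is at (302.5,254) and the holes at (285.5,245.7) and (333,265). The pin roots are at (273.3,175) and (313.5,167.5).

```bash
python3 - <<'E'
from h import *
def p(l,*o):
    x,e=tri(o); print(l,x.round(1),e)
p("grip top z131",("top",(363.7,208.7)),("side",(302.5,254)))
for l,a,b in[("nroot",(243.2,222),(273.3,175)),("ntip",(252.5,220),(277.3,177.8)),("froot",(229.2,172.5),(313.5,167.5)),("ftip",(238,169.5),(317.8,170.5))]: p(l,("top",a),("side",b))
print("holes side@105",atz("side",(285.5,245.7),105),atz("side",(333,265),105))
print("plate top@121",atz("top",(372,177),121),atz("top",(331.2,228.7),121))
for l,px,z in[("foam",(312,138),42),("tip",(407,148),74),("spray",(135,213),192),("black",(365,293),131),("orange",(270,306),131)]: print(l,atz("top",px,z).round())
E
```

```text
grip top z131 [ 565.7 -119.5  127.4] [2.2 2.2]
nroot [533.7 185.3 168.7] [0.5 0.5]
ntip [540.1 162.  172.1] [2.8 2.8]
froot [658.4 218.2 169.7] [1. 1.]
ftip [666. 196. 171.] [1.8 1.8]
holes side@105 [537.2497065  -58.59493286 105.        ] [ 637.700403   -140.01682813  105.        ]
plate top@121 [ 646.44821218 -145.49358995  121.        ] [514.74911272 -35.05935226 121.        ]
foam [777.   2.  42.]
tip [ 733. -253.   74.]
spray [559. 441. 192.]
black [ 352. -112.  131.]
orange [325. 125. 131.]
```

{"method": "send_rows", "body": {
  "deltas": [
    {"jaw":1,"translation":[0,0,-1],"dr":[0,0,7.07]},
    {"jaw":1,"translation":[0,0,-1],"dr":[0,0,7.07]},
    {"jaw":1,"translation":[0,0,-1],"dr":[0,0,7.07]},
    {"jaw":1,"translation":[0,0,-1],"dr":[0,0,7.07]},
    {"jaw":1,"translation":[0,0,-1],"dr":[0,0,7.07]},
    {"jaw":1,"translation":[0,0,-1],"dr":[0,0,7.07]},
    {"jaw":1,"translation":[0,0,-1],"dr":[0,0,7.07]},
    {"jaw":1,"translation":[0,0,0],"dr":[0,0,7.07]}
  ]
}}

```text
time_s: 0.77
tool_pos: [267.9, 620.4, 302.5]
tool_rot: [179.9, -0.2, 99.7]
contact_force: [0.1, 1.2, 0.6]
opening: 1.003
gripper_force: 0.0
```

{"method": "send_rows", "body": {
  "deltas": [
    {"jaw":1,"translation":[0,0,0],"dr":[0,0,7.07]},
    {"jaw":1,"translation":[0,0,0],"dr":[0,0,7.07]},
    {"jaw":1,"translation":[0,0,0],"dr":[0,0,7.07]},
    {"jaw":1,"translation":[0,0,0],"dr":[0,0,7.07]},
    {"jaw":1,"translation":[0,0,0],"dr":[0,0,7.07]},
    {"jaw":1,"translation":[0,0,0],"dr":[0,0,7.07]},
    {"jaw":1,"translation":[0,0,0],"dr":[0,0,7.07]}
  ]
}}

```text
time_s: 1.35
tool_pos: [267.4, 619.4, 299.9]
tool_rot: [180.0, 0.1, 50.2]
contact_force: [-0.1, 1.2, 0.3]
opening: 1.003
gripper_force: 0.0
```

```bash
cat >> h.py <<'E'
def to(p,yaw=None):
    T=toolT(); d=T[:3,:3].T@(np.array(p)-T[:3,3])/10
    print("pose",T[:3,3].round(1),np.round(r.observe()["tool_rot"],2),"tool delta cm",d.round(2),"rows",np.linalg.norm(d)/4.1)
    if yaw is not None:
        W=R.from_euler('xyz',[180,0,yaw],degrees=True).as_matrix(); print("dr",R.from_matrix(T[:3,:3].T@W).as_rotvec(degrees=True).round(2))
E
python3 -c "
from h import *
to([567,-121,290],50.5)"
```

```text
pose [267.4 619.4 299.9] [1.7998e+02 6.0000e-02 5.0240e+01] tool delta cm [-37.76  70.38   1.05] rows 19.482226233341173
dr [ 0.02  0.06 -0.26]
```

{"method": "send_rows", "body": {
  "deltas": [
    {"jaw":1,"translation":[-1.888,3.519,0],"dr":[0,0,0]},
    {"jaw":1,"translation":[-1.888,3.519,0],"dr":[0,0,0]},
    {"jaw":1,"translation":[-1.888,3.519,0],"dr":[0,0,0]},
    {"jaw":1,"translation":[-1.888,3.519,0],"dr":[0,0,0]},
    {"jaw":1,"translation":[-1.888,3.519,0],"dr":[0,0,0]},
    {"jaw":1,"translation":[-1.888,3.519,0],"dr":[0,0,0]},
    {"jaw":1,"translation":[-1.888,3.519,0],"dr":[0,0,0]},
    {"jaw":1,"translation":[-1.888,3.519,0],"dr":[0,0,0]}
  ]
}}

```text
time_s: 2.02
tool_pos: [389.4, 322.1, 300.3]
tool_rot: [-180.0, 0.0, 50.6]
contact_force: [1.3, 0.5, 0.5]
opening: 1.0
gripper_force: 0.0
```

{"method": "send_rows", "body": {
  "deltas": [
    {"jaw":1,"translation":[-1.888,3.519,0],"dr":[0,0,0]},
    {"jaw":1,"translation":[-1.888,3.519,0],"dr":[0,0,0]},
    {"jaw":1,"translation":[-1.888,3.519,0],"dr":[0,0,0]},
    {"jaw":1,"translation":[-1.888,3.519,0],"dr":[0,0,0]},
    {"jaw":1,"translation":[-1.888,3.519,0],"dr":[0,0,0]},
    {"jaw":1,"translation":[-1.888,3.519,0],"dr":[0,0,0]},
    {"jaw":1,"translation":[-1.888,3.519,0],"dr":[0,0,0]},
    {"jaw":1,"translation":[-1.888,3.519,0],"dr":[0,0,0]}
  ]
}}

```text
time_s: 2.68
tool_pos: [510.9, 27.0, 300.5]
tool_rot: [-180.0, -0.0, 50.6]
contact_force: [-0.1, 0.5, 0.0]
opening: 1.002
gripper_force: 0.0
```

{"method": "send_rows", "body": {
  "deltas": [
    {"jaw":1,"translation":[-1.888,3.519,0],"dr":[0,0,0]},
    {"jaw":1,"translation":[-1.888,3.519,0],"dr":[0,0,0]},
    {"jaw":1,"translation":[-1.888,3.519,0],"dr":[0,0,0]},
    {"jaw":1,"translation":[-1.888,3.519,0],"dr":[0,0,0]},
    {"jaw":1,"translation":[0,0,0],"dr":[0,0,0]},
    {"jaw":1,"translation":[0,0,0],"dr":[0,0,0]}
  ]
}}

```text
time_s: 3.18
tool_pos: [571.2, -121.9, 300.0]
tool_rot: [-180.0, 0.1, 50.3]
contact_force: [-0.3, 0.9, -0.3]
opening: 0.996
gripper_force: 0.0
```

```bash
python3 -c "
from h import *
T=toolT();np.save('T1.npy',T)
snap('wrist','pics/w1.png')
to([567,-121,102],50.5)"
```

```text
pose [ 571.3 -119.4  299.9] [-1.7993e+02  4.0000e-02  5.0480e+01] tool delta cm [-0.39 -0.2  19.79] rows 4.826962144189129
dr [-0.07  0.04 -0.02]
```

View pics/w1.png

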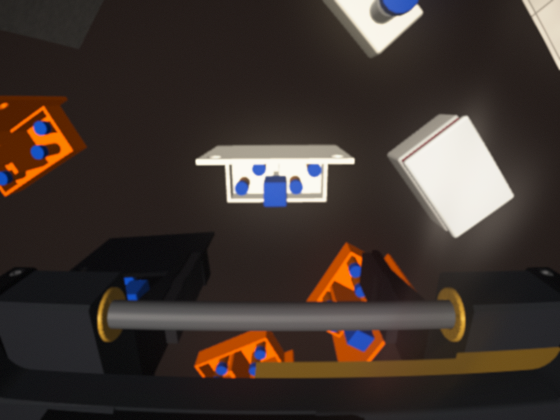

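The wrist view shows the caddy square to the jaws. The plate's top edge runs from about (197,163) to (354,160), and the handle top is about (275,192).

```bash
python3 - <<'E'
from h import *
T=np.load('T1.npy')
a=atz("wrist",(197,163),121,T);b=atz("wrist",(354,160),121,T);d=b-a
print(a,b,np.linalg.norm(d),np.degrees(np.arctan2(d[1],d[0])))
m=(a+b)/2; d/=np.linalg.norm(d); n=np.array([-d[1],d[0],0])
if n[1]<0:n=-n
print("grip from plate",m-n*33)
for px in[(275,192),(275,195),(264,206),(287,206)]: print(atz("wrist",px,131,T))
im=cv2.imread("pics/w1.png")[135:225,190:365]; cv2.imwrite("pics/w1c.png",cv2.resize(im,None,fx=4.5,fy=4.5,interpolation=cv2.INTER_CUBIC))
E
```

```text
[524.44251265 -44.16631126 121.        ] [ 648.90679749 -144.0406758   121.        ] 159.58147415440808 -38.744740036017234
grip from plate [ 566.02154325 -119.84157761  121.        ]
[ 567.5603013  -116.56032706  131.        ]
[ 565.54261169 -118.95336295  131.        ]
[ 549.40851875 -120.63986619  131.        ]
[ 567.46790876 -135.69702888  131.        ]
```

View pics/w1c.png

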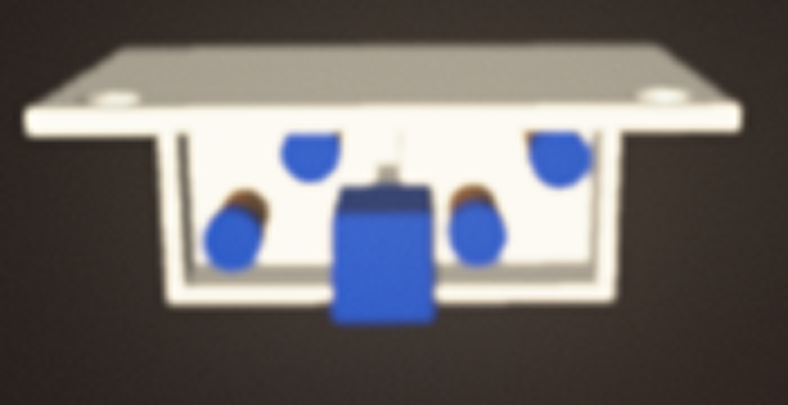

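The handle top is centred at (275.4,194.6) in the full image, so the grip point is about (566,-119.5). The top, side and wrist views agree on this.

```bash
python3 - <<'E'
from h import *
T=np.load('T1.npy')
print(atz("wrist",(275.4,194.6),131,T))
a=atz("wrist",(195.6,158.8),121,T);b=atz("wrist",(354.9,157.7),121,T);d=b-a
print(np.degrees(np.arctan2(d[1],d[0])),np.linalg.norm(d))
to([565.8,-119.3,103],50.7)
E
```

```text
[ 566.12292928 -118.89259581  131.        ]
-39.45115475480373 161.45295756482324
pose [ 571.3 -119.4  299.9] [-1.7993e+02  4.0000e-02  5.0480e+01] tool delta cm [-0.33 -0.4  19.69] rows 4.803136366423576
dr [-0.07  0.04 -0.22]
```

{"method": "send_rows", "body": {
  "deltas": [
    {"jaw":1,"translation":[-0.33,-0.4,3],"dr":[0,0,0]},
    {"jaw":1,"translation":[0,0,3.5],"dr":[0,0,0]},
    {"jaw":1,"translation":[0,0,3.5],"dr":[0,0,0]},
    {"jaw":1,"translation":[0,0,3.2],"dr":[0,0,0]},
    {"jaw":1,"translation":[0,0,2.5],"dr":[0,0,0]},
    {"jaw":1,"translation":[0,0,2],"dr":[0,0,0]},
    {"jaw":1,"translation":[0,0,2],"dr":[0,0,0]},
    {"jaw":1,"translation":[0,0,0],"dr":[0,0,0]}
  ]
}}

```text
time_s: 3.9
tool_pos: [563.6, -115.1, 99.7]
tool_rot: [-179.6, 0.2, 50.8]
contact_force: [0.1, 0.2, -1.2]
opening: 1.003
gripper_force: 0.0
```

{"method": "send_rows", "body": {
  "deltas": [
    {"jaw":-1,"translation":[0,0,0],"dr":[0,0,0]},
    {"jaw":-1,"translation":[0,0,0],"dr":[0,0,0]},
    {"jaw":-1,"translation":[0,0,0],"dr":[0,0,0]},
    {"jaw":-1,"translation":[0,0,0],"dr":[0,0,0]},
    {"jaw":-1,"translation":[0,0,0],"dr":[0,0,0]},
    {"jaw":-1,"translation":[0,0,0],"dr":[0,0,0]},
    {"jaw":-1,"translation":[0,0,0],"dr":[0,0,0]},
    {"jaw":-1,"translation":[0,0,0],"dr":[0,0,0]}
  ],
  "newtons": 40
}}

```text
time_s: 4.57
tool_pos: [566.5, -118.9, 103.7]
tool_rot: [180.0, -0.0, 50.6]
contact_force: [1.1, 0.4, -0.3]
opening: 0.479
gripper_force: 0.0
```

{"method": "send_rows", "body": {
  "deltas": [
    {"jaw":-1,"translation":[0,0,0],"dr":[0,0,0]},
    {"jaw":-1,"translation":[0,0,0],"dr":[0,0,0]},
    {"jaw":-1,"translation":[0,0,0],"dr":[0,0,0]},
    {"jaw":-1,"translation":[0,0,0],"dr":[0,0,0]},
    {"jaw":-1,"translation":[0,0,0],"dr":[0,0,0]},
    {"jaw":-1,"translation":[0,0,0],"dr":[0,0,0]}
  ]
}}

```text
time_s: 5.07
tool_pos: [566.1, -118.7, 103.4]
tool_rot: [-180.0, 0.0, 50.6]
contact_force: [-0.9, 0.8, 0.5]
opening: 0.273
gripper_force: 40.0
```

{"method": "send_rows", "body": {
  "deltas": [
    {"jaw":-1,"translation":[0,0,-0.6],"dr":[0,0,0]},
    {"jaw":-1,"translation":[0,0,-1.2],"dr":[0,0,0]},
    {"jaw":-1,"translation":[0,0,-1.8],"dr":[0,0,-3]},
    {"jaw":-1,"translation":[0,0,-1.8],"dr":[0,0,-5.14]},
    {"jaw":-1,"translation":[0,0,-1.3],"dr":[0,0,-5.14]},
    {"jaw":-1,"translation":[0,0,-0.9],"dr":[0,0,-5.14]},
    {"jaw":-1,"translation":[0,0,0],"dr":[0,0,-5.14]},
    {"jaw":-1,"translation":[0,0,0],"dr":[0,0,-5.14]}
  ]
}}

```text
time_s: 5.73
tool_pos: [567.1, -119.3, 181.3]
tool_rot: [179.8, -0.0, 79.5]
contact_force: [0.3, 0.1, -2.9]
opening: 0.271
gripper_force: 40.0
```

{"method": "send_rows", "body": {
  "deltas": [
    {"jaw":-1,"translation":[0,0,0],"dr":[0,0,-5.14]},
    {"jaw":-1,"translation":[0,0,0],"dr":[0,0,-5.14]},
    {"jaw":-1,"translation":[0,0,0],"dr":[0,0,-5.14]},
    {"jaw":-1,"translation":[0,0,0],"dr":[0,0,-5.14]},
    {"jaw":-1,"translation":[0,0,0],"dr":[0,0,-5.14]},
    {"jaw":-1,"translation":[0,0,0],"dr":[0,0,0]},
    {"jaw":-1,"translation":[0,0,0],"dr":[0,0,0]}
  ]
}}

```text
time_s: 6.32
tool_pos: [566.6, -119.3, 180.2]
tool_rot: [180.0, 0.0, 104.8]
contact_force: [0.1, -0.1, -2.7]
opening: 0.276
gripper_force: 40.0
```

```bash
python3 -c "
from h import *
to([618.2,118.4,179],105)"
```

```text
pose [ 566.6 -119.3  180.2] [1.7995e+02 2.0000e-02 1.0482e+02] tool delta cm [21.66 11.07  0.12] rows 5.932234593878435
dr [ 0.05  0.02 -0.18]
```

{"method": "send_rows", "body": {
  "deltas": [
    {"jaw":-1,"translation":[1.3,0.66,0],"dr":[0,0,0]},
    {"jaw":-1,"translation":[3.0,1.53,0],"dr":[0,0,0]},
    {"jaw":-1,"translation":[3.6,1.84,0],"dr":[0,0,0]},
    {"jaw":-1,"translation":[3.6,1.84,0],"dr":[0,0,0]},
    {"jaw":-1,"translation":[3.6,1.84,0],"dr":[0,0,0]},
    {"jaw":-1,"translation":[3.3,1.69,0],"dr":[0,0,0]},
    {"jaw":-1,"translation":[2.1,1.07,0],"dr":[0,0,0]},
    {"jaw":-1,"translation":[1.16,0.6,0],"dr":[0,0,0]}
  ]
}}

```text
time_s: 6.98
tool_pos: [617.6, 124.4, 179.4]
tool_rot: [180.0, -0.1, 105.2]
contact_force: [0.5, 1.1, -3.6]
opening: 0.275
gripper_force: 40.0
```

{"method": "send_rows", "body": {
  "deltas": [
    {"jaw":-1,"translation":[0,0,0],"dr":[0,0,0]},
    {"jaw":-1,"translation":[0,0,0],"dr":[0,0,0]},
    {"jaw":-1,"translation":[0,0,0],"dr":[0,0,0]}
  ]
}}

```text
time_s: 7.23
tool_pos: [617.3, 115.8, 179.6]
tool_rot: [-180.0, 0.1, 104.8]
contact_force: [0.5, -0.0, -3.6]
opening: 0.276
gripper_force: 40.0
```

```bash
python3 - <<'E'
from h import *
T=toolT();np.save('T2.npy',T);print(T[:3,3],r.observe()["tool_rot"])
i=[snap(n,f'pics/{n}2.png')[:,:,::-1] for n in("side","top","wrist")]
def c(i,x,y,w=100):
    f=400/w;h=int(w*.75);o=cv2.resize(i[y:y+h,x:x+w],(400,300),interpolation=cv2.INTER_CUBIC)
    for k in range(0,w,w//5): cv2.putText(o,str(x+k),(int(k*f),10),0,.35,(0,255,255));cv2.line(o,(int(k*f),12),(int(k*f),18),(0,255,255))
    for k in range(0,h,h//5): cv2.putText(o,str(y+k),(0,int(k*f)+4),0,.35,(0,255,255))
    return o
cv2.imwrite("pics/m2.png",np.vstack([np.hstack([c(i[0],250,150),c(i[1],200,155)]),np.hstack([c(i[2],0,0,560),c(i[2],180,50,200)])]))
E
```

```text
[617.2559407  115.79809029 179.63584819] [-1.79957953e+02  1.06135269e-01  1.04753537e+02]
```

View pics/m2.png

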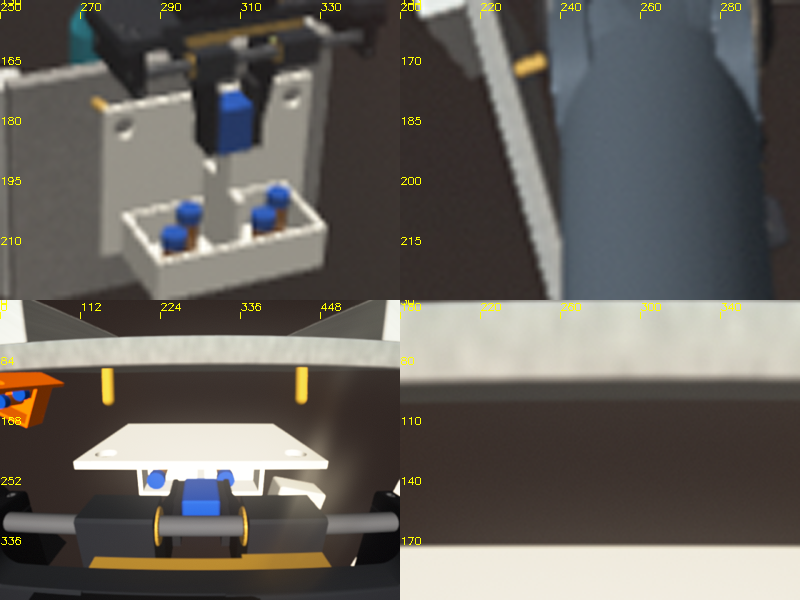

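The wrist view shows both pins, near (150,118) and (422,118), and both holes, near (152,214) and (410,214). I'll enlarge these.

```bash
python3 - <<'E'
import cv2,numpy as np
i=cv2.imread("pics/wrist2.png")
def c(x,y):
    o=cv2.resize(i[y:y+60,x:x+80],(400,300),interpolation=cv2.INTER_CUBIC)
    for k in range(0,80,20): cv2.putText(o,str(x+k),(k*5,10),0,.35,(0,0,255));cv2.line(o,(k*5,12),(k*5,18),(0,0,255))
    for k in range(0,60,15): cv2.putText(o,str(y+k),(0,k*5+4),0,.35,(0,0,255))
    return o
cv2.imwrite("pics/m3.png",np.vstack([np.hstack([c(110,88),c(382,88)]),np.hstack([c(110,185),c(370,185)])]))
E
```

```text
(no output)
```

View pics/m3.png

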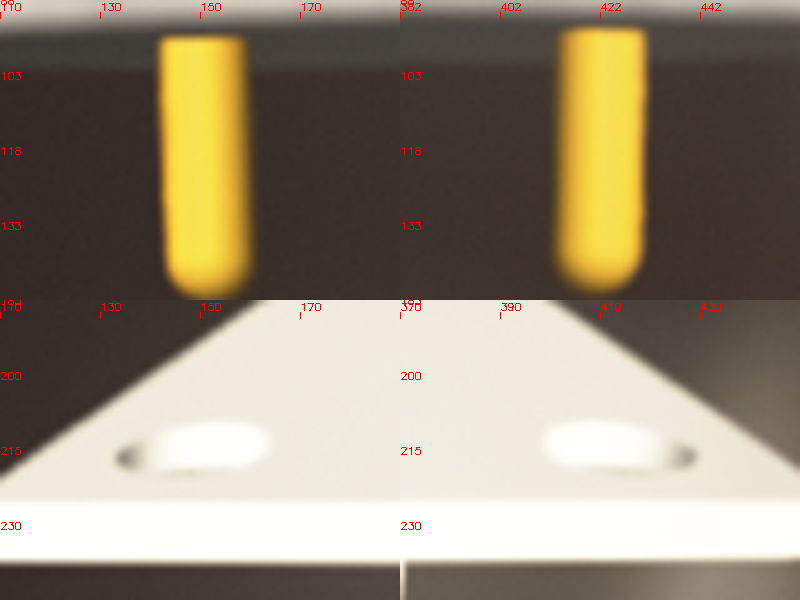

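Full-image pixels for the left (near) side: pin root (150.4,95.4), tip (151.4,147.4), hole (148.4,214.3). For the right (far) side: root (422.4,93.6), tip (421.8,146.6), hole (413.8,214.2). The plate's rear top edge is at row 225.3.

```bash
cat > fit.py <<'E'
from h import *
from scipy.optimize import least_squares as LS
T=np.load('T2.npy'); c=r.calibration("wrist");K=np.array(c["mtx"]);D=np.array(c["dist_coeffs"]);C=np.linalg.inv(np.array(c["T_tool_cam"]))
def proj(P): # world-level pts -> wrist px
    X=(C@np.linalg.inv(T)@np.c_[P,np.ones(len(P))].T)[:3]
    return cv2.projectPoints(X.T.copy(),np.zeros(3),np.zeros(3),K,D)[0][:,0]
def place(q,L): # q = x,y,z,yaw(deg)
    return R.from_euler('z',q[3],degrees=True).apply(L)+q[:3]
PL=np.array([[-65,0,0],[65,0,0],[-65,-24.45,5.2],[65,-24.45,5.2]])
PP=np.array([[150.4,95.4],[422.4,93.6],[151.4,147.4],[421.8,146.6]])
CL=np.array([[-65,35,-8],[65,35,-8],[-65,35,8],[65,35,8]])
CP=np.array([[148.4,214.3],[413.8,214.2]])
def fc(q):
    p=proj(place(q,CL)); return np.r_[(p[:2]-CP).ravel(),p[2:,1]-225.3]
g0=np.r_[(T@[0,0,-9.6,1])[:3],T and 0] if False else np.r_[(T@[0,0,-9.6,1])[:3],14.8]
a=LS(fc,g0); print("grip",a.x.round(2),"vs tool",g0.round(2),"res",a.fun.round(1))
b=LS(lambda q:(proj(place(q,PL))-PP).ravel(),[596,202,169,15]); print("pinmid",b.x.round(2),"res",b.fun.round(1))
# grip fixed by grasp (x free,z from grasp)
a2=LS(lambda q:np.r_[fc(q),(q[:3]-g0[:3])*1.],g0); print("grip soft",a2.x.round(2),a2.fun.round(1))
def off(g):
    h=place(g,np.array([[0,32.5,-8.]]))[0]; d=R.from_euler('z',-b.x[3],degrees=True).apply(b.x[:3]-h); print("panel-frame hole->root",d.round(2),"height over pin axis",round(-d[2]-d[1]*.2126,2),"dyaw",round(b.x[3]-g[3],2))
off(a.x);off(a2.x);off(g0)
E
python3 fit.py; python3 -c "
from h import *
for _ in range(1): print(r.observe()['tool_pos'])
print([tri((('top',a),('side',b)))[0].round(1) for a,b in [((238,169.5),(317.8,170.5))]])
o,v=ray('side',(281,181.6));o2,v2=ray('side',(323,174));print(o,v,v2)"
```

```text
grip [617.62 115.78 190.6   14.69] vs tool [617.26 115.82 189.24  14.8 ] res [ 0.  -0.2 -0.  -0.1  0.1  0.1]
pinmid [596.98 204.66 170.63  14.99] res [-0.2 -0.3  0.2  0.2  0.2  0.3 -0.2 -0.2]
grip soft [617.62 115.63 190.08  14.69] [ 0.4 -0.2 -0.5 -0.1  0.   0.   0.4 -0.2  0.8]
panel-frame hole->root [  2.87  58.69 -11.97] height over pin axis -0.51 dyaw 0.3
panel-frame hole->root [  2.91  58.85 -11.45] height over pin axis -1.06 dyaw 0.3
panel-frame hole->root [  3.28  58.57 -10.61] height over pin axis -1.85 dyaw 0.19
[617.37573187 116.38472575 179.7931536 ]
[array([666., 196., 171.])]
[ 414.2465127  -802.20887585  725.73335959] [ 0.12404363  0.85666203 -0.50340124] [ 0.23104559  0.85321427 -0.4847698 ]
```

{"method": "send_rows", "body": {
  "deltas": [
    {"jaw":-1,"translation":[0.3,0.15,-0.06],"dr":[0,0,-0.3]},
    {"jaw":-1,"translation":[0.5,0.14,0.1],"dr":[0,0,0]},
    {"jaw":-1,"translation":[0.6,0,0.13],"dr":[0,0,0]},
    {"jaw":-1,"translation":[0.6,0,0.13],"dr":[0,0,0]},
    {"jaw":-1,"translation":[0.5,0,0.11],"dr":[0,0,0]},
    {"jaw":-1,"translation":[0,0,0],"dr":[0,0,0]},
    {"jaw":-1,"translation":[0,0,0],"dr":[0,0,0]},
    {"jaw":-1,"translation":[0,0,0],"dr":[0,0,0]}
  ]
}}

```text
time_s: 8.05
tool_pos: [613.6, 143.6, 175.4]
tool_rot: [-180.0, 0.0, 105.3]
contact_force: [0.6, -1.4, -3.2]
opening: 0.269
gripper_force: 40.0
```

```bash
python3 - <<'E'
from h import *
T=toolT();np.save('T3.npy',T);print(T[:3,3],r.observe()["tool_rot"])
i=snap("wrist",'pics/wrist3.png')[:,:,::-1]; s=snap("side",'pics/side3.png')[:,:,::-1]
def c(i,x,y,w=80):
    f=400/w;h=int(w*.75);o=cv2.resize(i[y:y+h,x:x+w],(400,300),interpolation=cv2.INTER_CUBIC)
    for k in range(0,w,w//4): cv2.putText(o,str(x+k),(int(k*f),10),0,.35,(0,0,255));cv2.line(o,(int(k*f),12),(int(k*f),18),(0,0,255))
    for k in range(0,h,h//4): cv2.putText(o,str(y+k),(0,int(k*f)+4),0,.35,(0,0,255))
    return o
cv2.imwrite("pics/m4.png",np.vstack([np.hstack([c(i,110,165),c(i,375,165)]),np.hstack([c(s,255,150),c(i,0,0,560)])]))
E
```

```text
[613.62758509 143.62297157 175.42596932] [-1.79998101e+02  2.19004610e-02  1.05288726e+02]
```

View pics/m4.png

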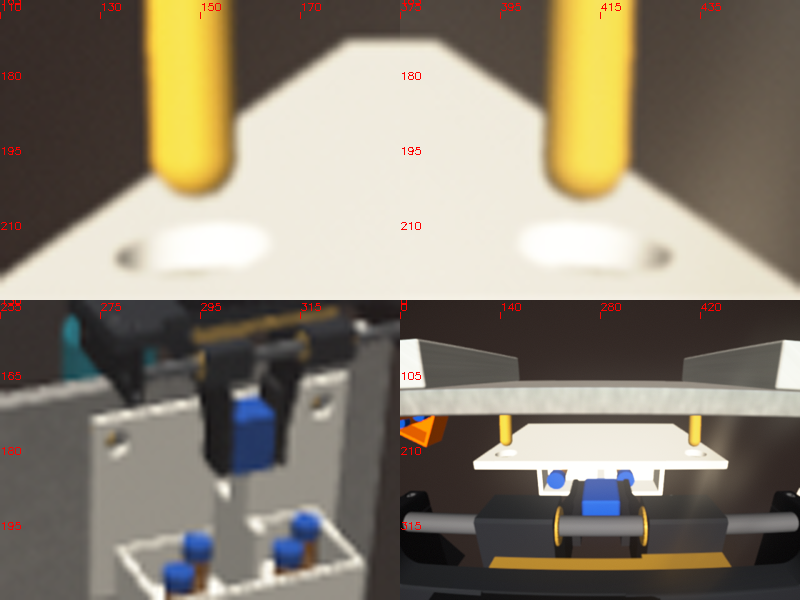

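Both pin tips line up with the hole centres to within 1 mm: left 148.2 against 148.4, right 412.6 against 413.8. The side view shows brass through both holes, so I'll push in along the slant.

{"method": "send_rows", "body": {
  "deltas": [
    {"jaw":-1,"translation":[0.4,0,0.085],"dr":[0,0,0]},
    {"jaw":-1,"translation":[0.4,0,0.085],"dr":[0,0,0]},
    {"jaw":-1,"translation":[0.4,0,0.085],"dr":[0,0,0]},
    {"jaw":-1,"translation":[0.4,0,0.085],"dr":[0,0,0]},
    {"jaw":-1,"translation":[0.3,0,0.064],"dr":[0,0,0]},
    {"jaw":-1,"translation":[0.2,0,0.043],"dr":[0,0,0]},
    {"jaw":-1,"translation":[0,0,0],"dr":[0,0,0]},
    {"jaw":-1,"translation":[0,0,0],"dr":[0,0,0]}
  ]
}}

```text
time_s: 8.82
tool_pos: [608.0, 164.2, 171.0]
tool_rot: [180.0, 0.0, 105.3]
contact_force: [-0.6, 0.1, -2.4]
opening: 0.271
gripper_force: 40.0
```

{"method": "send_rows", "body": {
  "deltas": [
    {"jaw":-1,"translation":[0.2,0,0.05],"dr":[0,0,0]},
    {"jaw":-1,"translation":[0.2,0,0.05],"dr":[0,0,0]},
    {"jaw":-1,"translation":[0.15,0,0.05],"dr":[0,0,0]},
    {"jaw":-1,"translation":[0.1,0,0.05],"dr":[0,0,0]},
    {"jaw":-1,"translation":[0,0,0.05],"dr":[0,0,0]},
    {"jaw":-1,"translation":[0,0,0.05],"dr":[0,0,0]},
    {"jaw":-1,"translation":[0,0,0],"dr":[0,0,0]},
    {"jaw":-1,"translation":[0,0,0],"dr":[0,0,0]}
  ]
}}

```text
time_s: 9.48
tool_pos: [606.4, 170.2, 167.9]
tool_rot: [-180.0, -0.0, 105.3]
contact_force: [0.9, 0.1, -2.6]
opening: 0.272
gripper_force: 40.0
```

{"method": "send_rows", "body": {
  "deltas": [
    {"jaw":-1,"translation":[0.05,0,0.05],"dr":[0,0,0]},
    {"jaw":-1,"translation":[0.05,0,0.05],"dr":[0,0,0]},
    {"jaw":-1,"translation":[0.05,0,0.03],"dr":[0,0,0]},
    {"jaw":-1,"translation":[0,0,0],"dr":[0,0,0]},
    {"jaw":-1,"translation":[0,0,0],"dr":[0,0,0]}
  ]
}}

```text
time_s: 9.9
tool_pos: [606.2, 171.2, 166.8]
tool_rot: [180.0, 0.0, 105.2]
contact_force: [0.1, -2.2, -3.2]
opening: 0.27
gripper_force: 40.0
```

```bash
python3 -c "
from h import *
print(r.observe()['contact_force'],r.observe()['tool_pos'])"
```

```text
[ 0.06002647 -2.22014336 -3.24723882] [606.24617535 171.15433248 166.79253007]
```

{"method": "send_rows", "body": {
  "deltas": [
    {"jaw":-1,"translation":[0.03,0,0.05],"dr":[0,0,0]},
    {"jaw":-1,"translation":[0.03,0,0.05],"dr":[0,0,0]},
    {"jaw":-1,"translation":[0.03,0,0.03],"dr":[0,0,0]},
    {"jaw":-1,"translation":[0,0,0],"dr":[0,0,0]},
    {"jaw":-1,"translation":[0,0,0],"dr":[0,0,0]}
  ]
}}

```text
time_s: 10.32
tool_pos: [606.4, 171.2, 165.7]
tool_rot: [179.9, 0.1, 105.2]
contact_force: [1.3, -4.9, -0.3]
opening: 0.271
gripper_force: 40.0
```

Contact with the panel and the weight is taken up: home. Opening slowly, then retreating straight up.

{"method": "send_rows", "body": {
  "deltas": [
    {"jaw":0,"translation":[0,0,0],"dr":[0,0,0]},
    {"jaw":0,"translation":[0,0,0],"dr":[0,0,0]},
    {"jaw":0,"translation":[0,0,0],"dr":[0,0,0]},
    {"jaw":0.4,"translation":[0,0,0],"dr":[0,0,0]},
    {"jaw":0.4,"translation":[0,0,0],"dr":[0,0,0]},
    {"jaw":0.4,"translation":[0,0,0],"dr":[0,0,0]},
    {"jaw":0.4,"translation":[0,0,0],"dr":[0,0,0]},
    {"jaw":0.4,"translation":[0,0,0],"dr":[0,0,0]}
  ]
}}

```text
time_s: 10.98
tool_pos: [605.7, 172.8, 165.4]
tool_rot: [180.0, -0.0, 105.3]
contact_force: [-0.2, 0.0, 1.0]
opening: 0.685
gripper_force: 0.0
```

{"method": "send_rows", "body": {
  "deltas": [
    {"jaw":0.4,"translation":[0,0,-1],"dr":[0,0,0]},
    {"jaw":0.4,"translation":[0,0,-1.5],"dr":[0,0,0]},
    {"jaw":0.4,"translation":[0,0,-2],"dr":[0,0,0]},
    {"jaw":0.4,"translation":[0,0,-2.5],"dr":[0,0,0]},
    {"jaw":0.4,"translation":[0,0,-2],"dr":[0,0,0]},
    {"jaw":0.4,"translation":[0,0,-1],"dr":[0,0,0]},
    {"jaw":0.4,"translation":[0,0,0],"dr":[0,0,0]},
    {"jaw":0.4,"translation":[0,0,0],"dr":[0,0,0]}
  ]
}}

```text
time_s: 11.65
tool_pos: [605.6, 172.6, 265.4]
tool_rot: [180.0, -0.0, 105.3]
contact_force: [-0.6, -0.2, -0.5]
opening: 0.699
gripper_force: 0.0
```

```bash
python3 - <<'E'
from h import *
s=snap("side",'pics/side5.png')[150:225,250:350,::-1]; w=snap("wrist",'pics/wrist5.png')[:,:,::-1]
cv2.imwrite("pics/m5.png",np.hstack([cv2.resize(s,(400,300),interpolation=cv2.INTER_CUBIC),cv2.resize(w,(400,300))]))
E
```

```text
(no output)
```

View pics/m5.png

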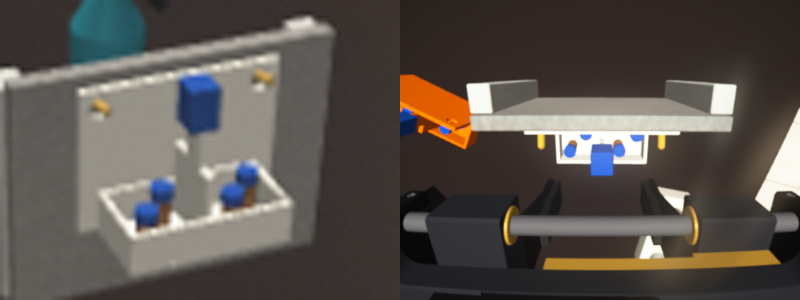

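The caddy hangs flush. Both pins come through the holes at crop (100,106) and (262,78), and the gripper is clear.

```bash
python3 -c "
from bench import r
print(r.finish_job())"
```

```text
the job is handed in; nothing more can be done
None
```

The white caddy hangs on both brass pins with its back plate against the panel, the gripper is open and clear of it, and I handed the job in at about 12 s; no verdict came back.

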